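# Open the vial disposal bin on its locked stay and drop in the amber vial

### The arm

A 6-joint arm with a two-finger parallel gripper is mounted at the origin on the work surface; the furniture and walls round the work are solid. World frame = base frame: x ahead of the robot, y to its left, z up, the work surface at z = 0. Lengths are in m, angles in rad, forces in N, time in s.
With the tool pointing down it reaches from about 0.35 to 0.975 m from the base axis. Payload 4.9 kg.
Tool frame: the origin (TCP) lies at the very end of the fingers, on their centre line; the grasp point (between the pads) lies 19 mm behind it; z points along the fingers, y is the line along which they close (so a half turn about z gives the same grasp; the last joint's range is limited). The gripper opens to 85 mm and grips with 20 to 120 N. Pads are 22 mm wide; open, the fingers measure 114 mm over their backs; the gripper's body (76 mm by 85 mm) begins 54 mm behind the grasp point. The pads swing forward as they close: fully open they stand 13 mm farther back than shut.
Start: joints at [-1.277, 0.053, 1.613, -0, 1.476, -0.119], TCP at [0.251, -0.572, 0.201] pointing down, gripper open.
Joint ranges: [-3.01, 3.01], [-1.01, 2.22], [0.06, 2.58], [-1.02, 4.17], [0.09, 2.62], [-3.14, 3.14]. Speed limits (rad/s): [2.57, 2.57, 3.14, 3.14, 3.14, 3.14].

### API

Orientations are given as a unit quaternion [w, x, y, z].
In Python, from plant import * gives the robot as it stands.
- The arm moves only by the tool jog_arm, never from a script. Its argument "moves" is a list that holds one entry, the list of rows, each a list of 7 numbers: the finger opening in cm, from 0 to 8.54, then the shift along the tool's x, y, z in cm, then the turn, a rotation vector about the tool's x, y, z in rad. A call has 1 to 20 rows; each row shifts and turns the commanded pose from where the row before left it, along the tool's axes as they then stand; what a row does not reach is not made up. A row lasts 1/12 s, in which the tool goes at most 41.7 mm and 7.16 degrees, less where a joint would pass 70% of its speed; a pose out of reach is approached as far as the arm can. A call is refused whole if a number of a shift passes 4.17 or a number of a turn 0.125, either way. A call with a gripper value outside its range is refused whole. The fingers move at their own pace and stop on an object; the grip force is fixed at half the most. Time passes only in rows, so rows that do not move let the fingers close. It gives the time, the measured TCP pose, the force, the opening and the grip force at its end, in the units of the state.
- state(): the state, without advancing time (a new reading comes with each control period).
- grab_frame(name): name is "side" or "top"; returns a dict with "color" (420x560x3 uint8, blue, green, red), "depth" (420x560 float32, m along the optical axis (not along the pixel's ray), 0 where there is no reading), "fx", "fy", "cx", "cy" (pixels), "k1" (the pictures are not rectified: a ray, as slopes to the right and down, at radius r is drawn at 1 + k1 r^2 times it, then the intrinsics apply), "R" (3x3) and "t" (3): a world point X has camera coordinates R X + t. Camera axes: x right, y down, z forward; pixel columns grow to the right and rows downward; lengths in m; the calibration is good to about 2 mm. A picture is of the moment at which its call begins.
- job_done(): hands the job in; it is judged then, once.
Trained networks look in a picture, given as the dict that the camera call returned (one of the last four; its "shot" number tells which), for a name from the list of things; names that differ only in an ending like _2 or _b are one class to them, and where a whole thing is asked for, a point or a joint stands for the part that bears it (a point fixed in the world has none). Each returns a list of dicts, best first, with "p" (0 to 1); they miss things now and then, are a little off and sometimes report something else, mostly with a low value. They report only what shows in the picture. A call takes as long as a camera call.
- recognise(name, picture): "rect" ([centre column, centre row, width, height] in pixels, round what is visible of it).
- regions_of(name, picture): "pixels" (420x560 bool, what is visible of it) and "rect" ([centre column, centre row, width, height] in pixels, round what is visible of it).
The state is a dict: "time": time; "joint_pos": joint angles; "joint_vel": joint speeds; "joint_efforts": joint torques, N m; "tool_pos": TCP position; "tool_rot": TCP orientation; "contact_force": force on the tool from outside, world axes, zero at the start; "ft_torque": the same for the moment, N m; "gripper_width": opening from 0.0 (shut) to 1.0 (fully open); "grasp_force": force on a finger pad.
Only numpy, scipy, OpenCV 4.12 (cv2) and the standard library are available. Lean on these libraries where they do the work, as an engineer would, in place of code of your own. Each camera call takes 0.05 s, during which the arm holds its last target. There are 200 camera calls.

### The job

Open the blue lid of the vial disposal bin, without letting it slam, and lock its folding stay: push the stay's red knob away from you until the knuckle passes straight and meets its stop, so that the lid stays up by itself. Then take the amber vial from the rack and lower it onto the steel tipping tray in the bin's mouth, letting go only once it touches, so that its weight tips the tray and it slides down inside. Leave the lid up on its locked stay, the other two vials standing in the rack, and the timer and the jar where they are.

Things in the scene. Friction and masses are not known exactly. Their poses are not given: they have to be found in the camera images.
- vial_bin: Vial disposal bin, a white sheet-metal box 155 mm deep (x) by 240 wide (y) by 135 high with a clear front window, fixed to the bench. Origin: centre of its underside; +x points away from the robot to the hinge side, +y to its left, z up. Its mouth (open top) is closed by the blue lid; 18 mm below the rim lies a deck with the tipping tray in it.
- lid (a joint): Blue lid hinged along the far top edge; 0 = closed, grows as it rises (rad); at 1.45 the stay is straight and it can go no further; 1.443 with the stay locked. Weighs about 0.35 kg. The stay's knuckle is stiff: let go above about 1.25 the lid stands for the moment (it may sag 0.03), let go below about 1.1 it falls shut.
- lid_hinge (a point): Middle of the lid's hinge line (77.5 mm behind the bin's centre, 135 mm up); fixed; the hinge axis runs along the bin's y.
- lid_bar (a point): Middle of the lid's steel handle bar: round, 12 mm thick, 110 mm long along the bin's y, on two posts (at 50 mm either side of the middle) that hold it 36 mm in front of the lid's front edge. 191 mm from the hinge line and 6 mm above the line of the lid's underside; the point moves with the lid. Free space in front, above and below, and 30 mm between bar and lid.
- stay_elbow (a joint): Folding stay outside the bin's right (-y) wall: two equal steel links (81 mm between pivots) from wall to lid, joined by a knuckle. Value: the knuckle's unfolding (rad): 0 folded (lid shut), 2.70 straight, 2.865 locked on its stop past straight; with lid 1.24 / 1.33 / 1.38 it reads 1.79 / 2.04 / 2.20. Pushing the knob home takes 2 to 3 N and raises the lid the last bit by itself.
- stay_knob (a point): Middle of the red knob on the knuckle: round, 20 mm thick, 34 mm long along the bin's y, 153 mm right of the bin's middle. It circles (81 mm) about the lower pivot, 95 mm in front of the hinge line and 12 mm below the rim. Lid at 1.33: it is 68 mm above the rim, 83 mm in front of the hinge line; locked: 53 mm above, 47 mm in front. Push it in the bin's +x.
- tray: Slick steel tray with 10 mm side lips, level with the deck, 117 mm above the bench. Origin on its pivot, along the bin's x, 45 mm right of its middle; the load side reaches 106 mm to the left (+y) of the pivot and is 76 mm wide between lips, with a counterweight on the other side. An eighth of a newton on the load side tips it, left end down, by up to 1.0 rad; empty it returns to level.
- tray_spot (a point): Point on the tray's upper face in the middle of its width, 40 mm left of its pivot: a good place to set the vial down; moves with the tray. 104 mm in front of the hinge line, 18 mm below the rim; the raised lid's near face stands 19 mm in front of the hinge line at its top, 155 mm above the rim, and its bar reaches 191 mm above the rim.
- amber_vial: Brown glass headspace vial with a grey crimp cap, 22.6 mm diameter (cap 20 mm), 75 mm tall, about 35 g, upright in the rack. Origin: centre of its underside; z along its axis.
- amber_mid (a point): Middle of the amber vial, 37.5 mm above its underside on its axis.
- vial_rack: Loose wire vial rack on the side bench, 135 mm (x) by 55 mm (y) by 44 mm high, with 5 by 2 square cells of 25 mm; cell floor 4 mm up. The three vials stand in its +y row (13 mm from its middle line), in the first, third and fifth cell (53 mm apart), in any order; the other cells are empty. Origin: centre of its underside, x along its length. The vials stand 35 mm out of it.
- clear_vial: Empty clear vial of the same size and make; stays in the rack. Origin: centre of its underside.
- filled_vial: Clear vial with a pale filling, same size; stays in the rack. Origin: centre of its underside.
- dial_timer: White dial timer, 68 by 62 by 52 mm, a bystander at the robot's right. Origin: centre of its underside.
- septa_jar: White jar with a blue band, 48 mm across, 60 mm tall, a bystander behind the bin on the left. Origin: centre of its underside.

How it is judged:
By the outcome, as a careful person would: the job done as asked, in the order asked, and still so for the second after the job is handed in, with the robot touching nothing.
It also fails if it takes over 69 s, if anything falls off the work surface, if the arm or the gripper's body presses on something with over 40 N, if the wrist force passes 120 N, or if a joint passes its speed limit or range.

## Working session

There is one attempt and no reset: what is moved stays moved. The work goes in short steps, Python scripts to look and compute and a tool call to move; the robot and the scene stay as the last step left them, time stands still between calls to the robot, and variables do not carry over. Pictures are saved under pics/ and viewed, at most 10 in all, crops included, and the job is handed in when it is done.

Besides the shell and the picture viewer there is one more tool, called after "Emit:" in YAML: its name, and indented under it one key for each argument. jog_arm: Moves the arm, as the interface text tells. Its arguments: {"type":"object","properties":{"moves":{"type":"array"}},"required":["moves"]}

```bash
ls; mkdir -p pics; cat > h.py <<'E'
from plant import *
import numpy as np, cv2
from scipy.spatial.transform import Rotation as Ro
def pts(f,mask):
    v,u=np.nonzero(mask&(f["depth"]>0)); d=f["depth"][v,u]
    K=np.array([[f["fx"],0,f["cx"]],[0,f["fy"],f["cy"]],[0,0,1.]])
    s=cv2.undistortPoints(np.stack([u,v],1).astype(np.float64)[:,None],K,np.array([f["k1"],0,0,0.]))[:,0]
    c=np.c_[s*d[:,None],d]
    return (c-f["t"])@np.array(f["R"])
E
python3 - <<'E'
from h import *
s=state();print({k:np.round(v,3) for k,v in s.items()})
for n in("side","top"):
    f=grab_frame(n);cv2.imwrite(f"pics/{n}0.png",f["color"]);print(n,"cam",np.round(-np.array(f["R"]).T@f["t"],3))
    for o in("vial_bin","lid","lid_bar","stay_knob","amber_vial","clear_vial","filled_vial","vial_rack","dial_timer","septa_jar"):
        r=regions_of(o,f)
        for q in r[:1]:
            P=pts(f,q["pixels"])
            if len(P): print(o,round(q["p"],2),np.round(q["rect"]),len(P),"med",np.round(np.median(P,0),3),"lo",np.round(np.percentile(P,3,axis=0),3),"hi",np.round(np.percentile(P,97,axis=0),3))
E
```

```text
pics
{'time': np.float64(0.0), 'joint_pos': array([-1.277,  0.053,  1.614,  0.   ,  1.476, -0.119]), 'joint_vel': array([ 0.   , -0.001,  0.   ,  0.   ,  0.001, -0.002]), 'joint_efforts': array([-1.0000e-03, -3.9368e+01, -3.7018e+01, -0.0000e+00,  7.0000e-03,
       -0.0000e+00]), 'tool_pos': array([ 0.251, -0.572,  0.199]), 'tool_rot': array([-0.001,  0.979,  0.205, -0.   ]), 'contact_force': array([0.072, 0.162, 0.141]), 'ft_torque': array([0.01 , 0.01 , 0.008]), 'grasp_force': np.float64(0.0), 'gripper_width': np.float64(1.001)}
side cam [ 0.498 -0.95   0.51 ]
vial_bin 0.9 [287. 212.  76.  81.] 5013 med [ 0.543 -0.016  0.12 ] lo [ 0.466 -0.031  0.013] hi [0.619 0.193 0.148]
lid_bar 0.59 [289. 186.  75.  34.] 2108 med [0.542 0.066 0.147] lo [ 0.441 -0.019  0.137] hi [0.618 0.211 0.148]
stay_knob 0.59 [266. 220.  16.  46.] 287 med [ 0.481 -0.031  0.089] lo [ 0.464 -0.066  0.03 ] hi [ 0.5   -0.014  0.146]
amber_vial 0.6 [286. 187.  80.  34.] 2118 med [0.541 0.067 0.147] lo [ 0.438 -0.019  0.137] hi [0.618 0.211 0.148]
clear_vial 0.59 [294. 318.  11.  40.] 322 med [ 0.532 -0.351  0.05
[... 798 characters left out ...]
52 [282. 222.  15.  17.] 134 med [ 0.468 -0.042  0.071] lo [ 0.459 -0.064 -0.   ] hi [ 0.492 -0.022  0.101]
amber_vial 0.67 [350. 195.  11.  11.] 55 med [ 0.547 -0.235  0.076] lo [ 0.54  -0.243  0.051] hi [ 0.558 -0.227  0.082]
filled_vial 0.49 [369. 200.   7.  12.] 79 med [ 0.536 -0.285  0.075] lo [ 0.529 -0.297  0.039] hi [ 0.548 -0.278  0.083]
vial_rack 0.87 [369. 197.  54.  33.] 755 med [ 0.556 -0.296  0.007] lo [ 0.517 -0.359 -0.002] hi [ 0.592 -0.232  0.046]
dial_timer 0.71 [294. 254.  24.  29.] 518 med [ 0.384 -0.075  0.034] lo [ 0.354 -0.105  0.005] hi [ 0.417 -0.046  0.053]
septa_jar 0.68 [150. 179.  20.  16.] 132 med [0.595 0.331 0.046] lo [0.578 0.322 0.004] hi [0.612 0.351 0.063]
```

```bash
python3 - <<'E'
import cv2
a=cv2.imread("pics/side0.png")[150:360,180:400];b=cv2.imread("pics/top0.png")[130:290,130:410]
cv2.imwrite("pics/a.png",cv2.resize(a,(628,600),interpolation=cv2.INTER_CUBIC));cv2.imwrite("pics/b.png",cv2.resize(b,(800,457),interpolation=cv2.INTER_CUBIC))
E
```

```text
(no output)
```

View pics/a.png

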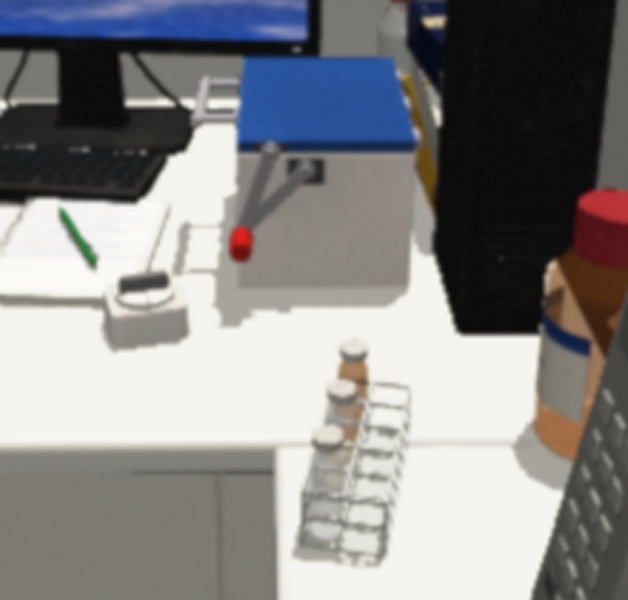

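View pics/b.png

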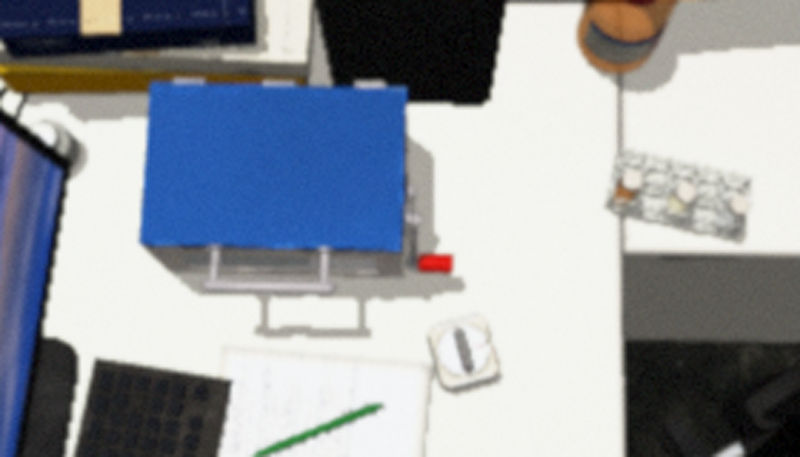

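The pictures show the closed blue lid with its bar toward the robot, crop b (208–330, 288), and the red knob at (435, 263). In the rack, amber is nearest the bin at (627, 185), the filled vial is in the middle and the clear one at the far end. Next I'll get the exact poses.

```bash
python3 - <<'E'
from h import *
for n in("top","side"):
    f=grab_frame(n);c=f["color"].astype(int);b,g,r=c[...,0],c[...,1],c[...,2]
    box=np.zeros(b.shape,bool)
    if n=="top": box[150:235,170:300]=1
    else: box[165:250,245:330]=1
    P=pts(f,(b>120)&(b-r>70)&box); P=P[(P[:,2]>.12)&(P[:,2]<.17)]
    q=cv2.minAreaRect((P[:,:2]*1000).astype(np.float32));print(n,"lid",np.round(q[0],1),np.round(q[1],1),round(q[2],2),"z",np.median(P[:,2]).round(4),len(P))
    print(np.round(cv2.boxPoints(q),1).tolist())
    P=pts(f,(r>120)&(r-b>80)&(r-g>80)&box); print("knob n",len(P),np.round(np.median(P,0),4),np.round(np.percentile(P,[5,95],axis=0),4).tolist())
    P=pts(f,box); P=P[(P[:,2]>.12)&(P[:,2]<.165)&(P[:,0]<.4425)&(P[:,0]>.40)&(P[:,1]<.25)&(P[:,1]>-.02)]
    if len(P)>4: print("bar",len(P),np.round(P.mean(0),4),np.round(np.percentile(P,[3,97],axis=0),4).tolist(),np.round(np.polyfit(P[:,1],P[:,0],1),4))
    for o in("amber_vial","clear_vial","filled_vial"):
        for q in regions_of(o,f)[:3]:
            P=pts(f,q["pixels"]);P=P[(P[:,2]>.066)&(P[:,2]<.095)&(P[:,1]<-.15)]
            if len(P)>5: print(o,round(q["p"],2),len(P),np.round(np.median(P,0),4),"mid",np.round((P.min(0)+P.max(0))/2,4))
    if 1:
        box[:]=0; box[170:345,270:400]=1
        P=pts(f,box);P=P[(P[:,1]<-.2)&(P[:,1]>-.40)&(P[:,0]>.48)&(P[:,0]<.63)]
        W=P[(P[:,2]>.036)&(P[:,2]<.050)];q=cv2.minAreaRect((W[:,:2]*1000).astype(np.float32));print("rack",len(W),np.round(q[0],1),np.round(q[1],1),round(q[2],2))
        C=P[(P[:,2]>.072)&(P[:,2]<.09)]
        import scipy.cluster.hierarchy as H
        l=H.fclusterdata(C[:,:2],.015,criterion="distance",method="single")
        for k in set(l):
            D=C[l==k]; print("cap",len(D),np.round(np.median(D,0),4),np.round((D.min(0)+D.max(0))/2,4),np.round(np.ptp(D,axis=0),4))
E
```

```text
top lid [542.5 103.5] [240.6 156.7] 89.03 z 0.1467 5080
[[462.1000061035156, -15.399999618530273], [618.7999877929688, -18.100000381469727], [622.9000244140625, 222.5], [466.20001220703125, 225.10000610351562]]
knob n 66 [ 0.4667 -0.0471  0.0725] [[0.4609, -0.0609, 0.0672], [0.4756, -0.0334, 0.0757]]
bar 232 [0.4289 0.1068 0.1455] [[0.4229, 0.0491, 0.1407], [0.4389, 0.1601, 0.1496]] [0.014  0.4274]
amber_vial 0.61 47 [ 0.5504 -0.2374  0.0768] mid [ 0.5507 -0.2368  0.0749]
filled_vial 0.48 44 [ 0.5372 -0.2872  0.0788] mid [ 0.5389 -0.2873  0.0752]
rack 251 [ 552.4 -292.6] [137.1  57.4] 77.59
cap 43 [ 0.5275 -0.3423  0.0777] [ 0.5283 -0.3419  0.077 ] [0.0204 0.0185 0.0096]
cap 43 [ 0.5507 -0.2374  0.0776] [ 0.5507 -0.2368  0.0783] [0.0194 0.0201 0.0107]
cap 43 [ 0.54   -0.2873  0.0789] [ 0.5392 -0.2874  0.0783] [0.0195 0.0182 0.0106]
side lid [546.8 103.2] [242.6 152.8] 89.44 z 0.1471 1617
[[469.29998779296875, -17.299999237060547], [622.0, -18.799999237060547], [624.4000244140625, 223.8000030517578], [471.6000061035156, 225.3000030517578]]
knob n 51 [ 0.4732 -0.0524  0.0727] [[0.4661, -0.0665, 0.0695], [0.4804, -0.0329, 0.0747]]
bar 83 [0.4347 0.0901 0.1446] [[0.4284, 0.0431, 0.1371], [0.4415, 0.153, 0.1474]] [0.0158 0.4333]
amber_vial 0.44 77 [ 0.5547 -0.2458  0.0773] mid [ 0.555  -0.2639  0.0733]
clear_vial 0.85 102 [ 0.5322 -0.3487  0.0774] mid [ 0.5324 -0.3453  0.0735]
filled_vial 0.73 91 [ 0.5436 -0.2975  0.077 ] mid [ 0.5432 -0.3127  0.0737]
rack 471 [ 557.  -295.4] [139.9  55.2] 77.24
cap 92 [ 0.5322 -0.3468  0.0783] [ 0.5323 -0.3425  0.0764] [0.0179 0.0216 0.0086]
cap 84 [ 0.5438 -0.2949  0.0783] [ 0.5441 -0.2911  0.0768] [0.0191 0.022  0.0091]
cap 66 [ 0.5553 -0.2445  0.0783] [ 0.556  -0.2407  0.0766] [0.0183 0.0199 0.0078]
```

Emit:
jog_arm:
  moves:
    - [[4,0,0,-0.5,0,0,-0.115],[2.6,0,0,-0.5,0,0,-0.115],[2.6,0,0,-0.5,0,0,-0.115],[2.6,0,0,-0.5,0,0,-0.115],[2.6,0,0,-0.5,0,0,-0.115],[2.6,0,0,-0.5,0,0,-0.115],[2.6,0,0,-0.5,0,0,-0.115],[2.6,0,0,-0.5,0,0,-0.115],[2.6,0,0,-0.5,0,0,-0.115],[2.6,0,0,-0.5,0,0,-0.115]]

```text
time: 2.33
tool_pos: [0.2507, -0.5725, 0.251]
tool_rot: [-0.0, 0.708, 0.706, -0.0]
contact_force: [-0.5, 0.3, 0.2]
gripper_width: 0.307
grasp_force: 0.0
```

Emit:
jog_arm:
  moves:
    - [[2.6,3.2,1.2,0,0,0,0],[2.6,3.2,1.2,0,0,0,0],[2.6,3.2,1.2,0,0,0,0],[2.6,3.2,1.2,0,0,0,0],[2.6,3.2,1.2,0,0,0,0],[2.6,3.2,1.2,0,0,0,0],[2.6,3.2,1.2,0,0,0,0],[2.6,3.2,1.2,0,0,0,0],[2.6,3.2,1.2,0,0,0,0],[2.6,3.2,1.2,0,0,0,0],[2.6,3.2,0.6,0,0,0,0],[2.6,3.2,0.6,0,0,0,0],[2.6,3.2,0.6,0,0,0,0],[2.6,3.2,0.6,0,0,0,0],[2.6,3.2,0.6,0,0,0,0],[2.6,3.2,0.6,0,0,0,0],[2.6,3.2,0.6,0,0,0,0],[2.6,3.2,0.6,0,0,0,0],[2.6,3.2,0.6,0,0,0,0],[2.6,3.2,0.6,0,0,0,0]]

```text
time: 4.0
tool_pos: [0.4359, 0.0678, 0.2511]
tool_rot: [0.0, 0.71, 0.704, 0.0]
contact_force: [0.5, 1.3, 0.5]
gripper_width: 0.306
grasp_force: 0.0
```

Emit:
jog_arm:
  moves:
    - [[2.6,1.9,-0.2,2,0,0,0],[2.6,1.9,-0.2,2,0,0,0],[2.6,0,0,2,0,0,0],[2.6,0,0,2,0,0,0],[2.6,0,0,1,0,0,0],[2.6,0,0,0,0,0,0]]

```text
time: 4.5
tool_pos: [0.4303, 0.104, 0.1579]
tool_rot: [-0.002, 0.71, 0.704, -0.002]
contact_force: [0.3, -0.2, -0.7]
gripper_width: 0.304
grasp_force: 0.0
```

```bash
python3 - <<'E'
from h import *
f=grab_frame("side");a=f["color"][130:230,215:345]
cv2.imwrite("pics/c.png",cv2.resize(a,(780,600),interpolation=cv2.INTER_CUBIC));print(state()["tool_pos"])
# project TCP and bar centre, bar ends
for X in ([.4318,.105,.141],[.4318,.05,.141],state()["tool_pos"]):
    c=np.array(f["R"])@X+f["t"];s=c[:2]/c[2];s=s*(1+f["k1"]*(s@s));u=f["fx"]*s[0]+f["cx"],f["fy"]*s[1]+f["cy"];print((u[0]-215)*6,(u[1]-130)*6)
E
```

```text
[0.43140158 0.10396328 0.15979125]
207.35478326519882 328.8160317350557
200.6047674843067 371.00219705713204
205.21928036220305 289.99363315985704
```

View pics/c.png

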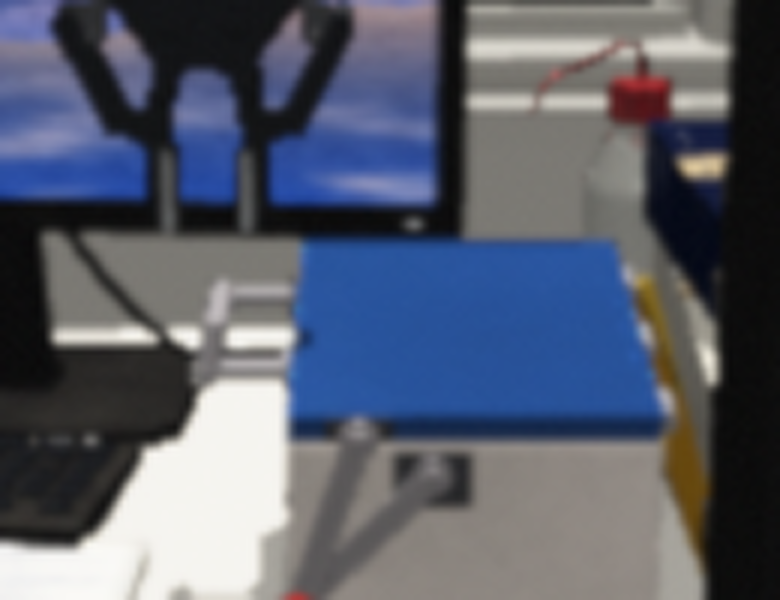

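The fingers straddle the bar's line: tips at crop (167, 232) and (247, 232), bar centre at about (210, 335). The tips look higher than the TCP, so I'll check them with depth.

```bash
python3 - <<'E'
from h import *
for n in("side","top"):
    f=grab_frame(n);m=np.ones(f["depth"].shape,bool)
    P=pts(f,m);k=(np.abs(P[:,1]-.104)<.03)&(np.abs(P[:,0]-.431)<.07)&(P[:,2]>.153)&(P[:,2]<.35);Q=P[k]
    print(n,len(Q),Q.min(0).round(4))
    for lo in np.arange(.15,.26,.01):
        s=Q[(Q[:,2]>=lo)&(Q[:,2]<lo+.01)]
        if len(s): print(round(lo,3),len(s),np.round(s.min(0),3),np.round(s.max(0),3))
E
```

```text
side 1318 [0.3685 0.0743 0.1913]
0.19 25 [0.409 0.088 0.191] [0.459 0.116 0.2  ]
0.2 35 [0.408 0.09  0.2  ] [0.459 0.101 0.209]
0.21 39 [0.409 0.09  0.21 ] [0.459 0.1   0.22 ]
0.22 40 [0.407 0.09  0.22 ] [0.459 0.113 0.23 ]
0.23 61 [0.39  0.086 0.23 ] [0.475 0.117 0.24 ]
0.24 106 [0.385 0.088 0.24 ] [0.48  0.113 0.25 ]
0.25 77 [0.38  0.083 0.251] [0.486 0.114 0.26 ]
0.26 113 [0.376 0.082 0.26 ] [0.491 0.114 0.27 ]
top 236 [0.365  0.0837 0.2035]
0.2 3 [0.404 0.098 0.203] [0.406 0.1   0.206]
0.22 1 [0.403 0.098 0.225] [0.403 0.098 0.225]
0.23 3 [0.386 0.093 0.237] [0.403 0.096 0.239]
0.24 21 [0.388 0.092 0.242] [0.405 0.104 0.25 ]
0.25 10 [0.38  0.092 0.252] [0.405 0.116 0.259]
0.26 7 [0.381 0.093 0.26 ] [0.406 0.099 0.265]
```

```bash
python3 - <<'E'
from h import *
f=grab_frame("side")
for c in (242,243,256,257):
    print(c,[(r,round(float(f["depth"][r,c]),2),f["color"][r,c].tolist()) for r in range(160,182,2)])
g=regions_of("lid_bar",f)[0];print(g["rect"]); print({k:np.round(v,3) for k,v in state().items()})
E
```

```text
242 [(160, 1.08, [48, 47, 45]), (162, 1.08, [50, 49, 48]), (164, 1.08, [46, 46, 45]), (166, 1.31, [36, 36, 36]), (168, 1.3, [50, 52, 52]), (170, 1.53, [110, 115, 117]), (172, 1.53, [115, 121, 123]), (174, 1.52, [115, 121, 123]), (176, 1.53, [116, 121, 123]), (178, 1.53, [116, 121, 123]), (180, 1.53, [115, 121, 123])]
243 [(160, 1.07, [77, 76, 75]), (162, 1.08, [78, 77, 76]), (164, 1.08, [78, 78, 76]), (166, 1.08, [67, 66, 66]), (168, 1.31, [51, 53, 54]), (170, 1.52, [110, 115, 117]), (172, 1.52, [115, 121, 123]), (174, 1.52, [115, 121, 123]), (176, 1.53, [116, 122, 123]), (178, 1.53, [115, 120, 123]), (180, 1.54, [115, 121, 123])]
256 [(160, 1.08, [85, 79, 77]), (162, 1.08, [84, 79, 77]), (164, 1.08, [79, 77, 77]), (166, 1.08, [68, 67, 66]), (168, 1.31, [35, 36, 36]), (170, 1.52, [105, 110, 112]), (172, 1.53, [116, 121, 124]), (174, 1.53, [116, 121, 124]), (176, 1.53, [121, 126, 129]), (178, 1.16, [167, 167, 170]), (180, 1.15, [102, 103, 105])]
257 [(160, 1.08, [76, 75, 73]), (162, 1.08, [75, 74, 73]), (164, 1.08, [77, 76, 75]), (166, 1.08, [71, 71, 70]), (168, 1.3, [36, 37, 37]), (170, 1.52, [104, 109, 111]), (172, 1.53, [115, 121, 123]), (174, 1.53, [115, 121, 123]), (176, 1.53, [121, 125, 128]), (178, 1.16, [167, 167, 171]), (180, 1.16, [103, 104, 106])]
[289.4, 186.8, 74.8, 39.5]
{'time': np.float64(4.75), 'joint_pos': array([ 0.068, -0.378,  2.058,  0.   ,  1.459,  0.077]), 'joint_vel': array([ 0.001,  0.002,  0.003,  0.001, -0.002, -0.001]), 'joint_efforts': array([ 4.0000e-02, -2.0359e+01, -3.6519e+01,  2.0000e-03,  2.0000e-03,
       -0.0000e+00]), 'tool_pos': array([0.433, 0.104, 0.163]), 'tool_rot': array([0.001, 0.71 , 0.704, 0.001]), 'contact_force': array([-0.785,  0.706,  0.513]), 'ft_torque': array([-0.006,  0.046, -0.015]), 'grasp_force': np.float64(0.0), 'gripper_width': np.float64(0.3)}
```

Emit:
jog_arm:
  moves:
    - [[2.6,0,0,1,0,0,0],[2.6,0,0,1,0,0,0],[2.6,0,0,1,0,0,0],[2.6,0,0,1,0,0,0],[2.6,0,0,0.6,0,0,0],[2.6,0,0,0,0,0,0]]

```text
time: 5.25
tool_pos: [0.4305, 0.104, 0.112]
tool_rot: [-0.001, 0.71, 0.704, -0.002]
contact_force: [0.0, 0.7, 0.5]
gripper_width: 0.303
grasp_force: 0.0
```

```bash
python3 - <<'E'
from h import *
f=grab_frame("side");a=f["color"][130:230,215:345]
cv2.imwrite("pics/d.png",cv2.resize(a,(780,600),interpolation=cv2.INTER_CUBIC));s=state();print(s["tool_pos"],s["contact_force"])
P=pts(f,np.ones(f["depth"].shape,bool));k=(np.abs(P[:,1]-.095)<.012)&(np.abs(P[:,0]-.433)<.04)&(P[:,2]>.1)&(P[:,2]<.35);Q=P[k]
for lo in np.arange(.1,.26,.01):
        s=Q[(Q[:,2]>=lo)&(Q[:,2]<lo+.01)]
        if len(s): print(round(lo,3),len(s),np.round(s.min(0),3),np.round(s.max(0),3))
E
```

```text
[0.43118225 0.10403827 0.11322262] [-0.12143183  0.16864171  0.17476813]
0.14 32 [0.415 0.084 0.142] [0.471 0.106 0.149]
0.15 35 [0.407 0.09  0.15 ] [0.458 0.105 0.16 ]
0.16 37 [0.407 0.086 0.16 ] [0.458 0.106 0.17 ]
0.17 35 [0.408 0.088 0.171] [0.458 0.099 0.18 ]
0.18 50 [0.395 0.089 0.18 ] [0.472 0.107 0.19 ]
0.19 70 [0.396 0.087 0.19 ] [0.472 0.107 0.199]
0.2 45 [0.393 0.084 0.2  ] [0.472 0.096 0.21 ]
0.21 49 [0.41  0.083 0.21 ] [0.457 0.104 0.22 ]
0.22 74 [0.404 0.083 0.22 ] [0.462 0.099 0.23 ]
0.23 82 [0.4   0.083 0.23 ] [0.47 0.1  0.24]
0.24 118 [0.395 0.083 0.24 ] [0.473 0.102 0.25 ]
0.25 122 [0.395 0.085 0.25 ] [0.473 0.098 0.26 ]
```

View pics/d.png

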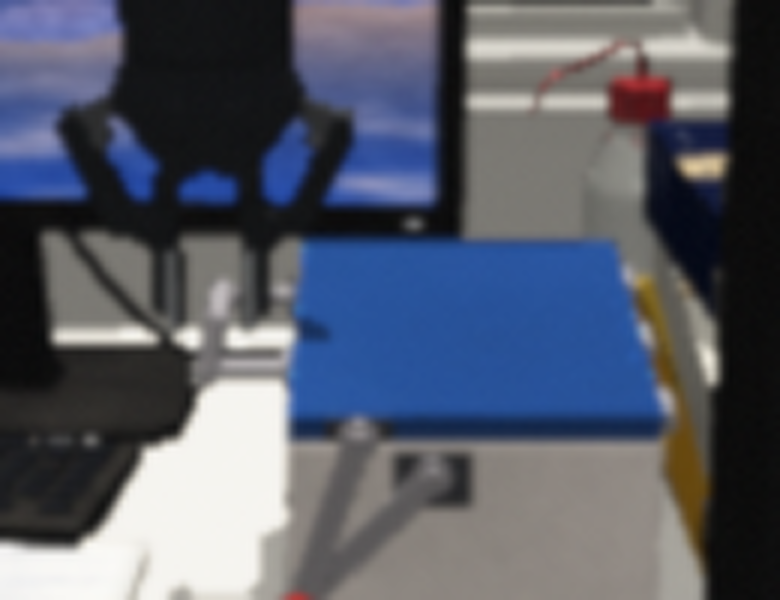

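The tips at crop row 325 are level with the bar's top (row 333 at its middle), so the true tips sit about 30 mm above the TCP reading. I'll trust the picture and go 2 cm lower before closing.

Emit:
jog_arm:
  moves:
    - [[2.6,0,0,0.7,0,0,0],[2.6,0,0,0.7,0,0,0],[2.6,0,0,0.6,0,0,0],[2.6,0,0,0,0,0,0]]

```text
time: 5.63
tool_pos: [0.4311, 0.104, 0.093]
tool_rot: [-0.001, 0.71, 0.704, -0.001]
contact_force: [-0.4, 0.7, -0.4]
gripper_width: 0.304
grasp_force: 0.0
```

Emit:
jog_arm:
  moves:
    - [[1,0,0,0,0,0,0],[0.8,0,0,0,0,0,0],[0.8,0,0,0,0,0,0],[0.8,0,0,0,0,0,0],[0.8,0,0,0,0,0,0],[0.8,0,0,0,0,0,0]]

```text
time: 6.13
tool_pos: [0.4313, 0.1041, 0.0945]
tool_rot: [-0.001, 0.71, 0.704, -0.001]
contact_force: [-5.5, -0.1, 0.3]
gripper_width: 0.117
grasp_force: 58.6
```

Grip confirmed at 58.6 N on the bar. Raising it along the arc.

Emit:
jog_arm:
  moves:
    - [[0.8,0,0.06,-0.64,0,0,0],[0.8,0,0.06,-0.64,0,0,0],[0.8,0,0.06,-0.64,0,0,0],[0.8,0,0.06,-0.64,0,0,0],[0.8,0,0.15,-0.62,0,0,0],[0.8,0,0.15,-0.62,0,0,0],[0.8,0,0.15,-0.62,0,0,0],[0.8,0,0.15,-0.62,0,0,0]]

```text
time: 6.8
tool_pos: [0.4394, 0.104, 0.1454]
tool_rot: [-0.001, 0.71, 0.704, -0.001]
contact_force: [-5.8, -0.3, -2.6]
gripper_width: 0.116
grasp_force: 58.4
```

Emit:
jog_arm:
  moves:
    - [[0.8,0,0.23,-0.6,0,0,0],[0.8,0,0.23,-0.6,0,0,0],[0.8,0,0.23,-0.6,0,0,0],[0.8,0,0.23,-0.6,0,0,0],[0.8,0,0.31,-0.56,0,0,0],[0.8,0,0.31,-0.56,0,0,0],[0.8,0,0.31,-0.56,0,0,0],[0.8,0,0.31,-0.56,0,0,0],[0.8,0,0.38,-0.52,0,0,0],[0.8,0,0.38,-0.52,0,0,0],[0.8,0,0.38,-0.52,0,0,0],[0.8,0,0.38,-0.52,0,0,0]]

```text
time: 7.8
tool_pos: [0.4758, 0.1037, 0.2146]
tool_rot: [-0.001, 0.71, 0.704, -0.002]
contact_force: [-13.9, -0.0, 8.5]
gripper_width: 0.117
grasp_force: 58.5
```

Emit:
jog_arm:
  moves:
    - [[0.8,0,0.42,-0.48,0,0,0],[0.8,0,0.42,-0.48,0,0,0],[0.8,0,0.42,-0.48,0,0,0],[0.8,0,0.42,-0.48,0,0,0],[0.8,0,0.49,-0.41,0,0,0],[0.8,0,0.49,-0.41,0,0,0],[0.8,0,0.49,-0.41,0,0,0],[0.8,0,0.49,-0.41,0,0,0]]

```text
time: 8.47
tool_pos: [0.5141, 0.1034, 0.251]
tool_rot: [0.001, 0.71, 0.704, 0.0]
contact_force: [-6.0, -0.8, 4.0]
gripper_width: 0.11
grasp_force: 58.5
```

Emit:
jog_arm:
  moves:
    - [[0.8,0,0.55,-0.34,0,0,0],[0.8,0,0.55,-0.34,0,0,0],[0.8,0,0.55,-0.34,0,0,0],[0.8,0,0.55,-0.34,0,0,0],[0.8,0,0.59,-0.26,0,0,0],[0.8,0,0.59,-0.26,0,0,0],[0.8,0,0.59,-0.26,0,0,0],[0.8,0,0.59,-0.26,0,0,0]]

```text
time: 9.13
tool_pos: [0.5604, 0.103, 0.2756]
tool_rot: [0.001, 0.71, 0.704, 0.001]
contact_force: [-6.6, -0.8, 4.5]
gripper_width: 0.115
grasp_force: 58.5
```

Emit:
jog_arm:
  moves:
    - [[0.8,0,0.62,-0.17,0,0,0],[0.8,0,0.62,-0.17,0,0,0],[0.8,0,0.62,-0.17,0,0,0],[0.8,0,0.62,-0.17,0,0,0],[0.8,0,0,0,0,0,0]]

```text
time: 9.55
tool_pos: [0.5864, 0.1028, 0.2824]
tool_rot: [0.002, 0.71, 0.704, 0.002]
contact_force: [-2.7, 0.6, 7.9]
gripper_width: 0.112
grasp_force: 61.2
```

```bash
python3 - <<'E'
from h import *
f=grab_frame("side");a=f["color"][90:240,195:395]
cv2.imwrite("pics/e.png",cv2.resize(a,(800,600),interpolation=cv2.INTER_CUBIC))
def red(f):
    c=f["color"].astype(int);b,g,r=c[...,0],c[...,1],c[...,2];m=(r>110)&(r-b>80)&(r-g>80)
    P=pts(f,m);P=P[(np.abs(P[:,0]-.5)<.12)&(np.abs(P[:,1]+.05)<.04)&(P[:,2]<.3)];return P
P=red(f);print(len(P),np.median(P,0),np.percentile(P,[5,95],axis=0).round(4))
f=grab_frame("top");P=red(f);print(len(P),P.size and np.median(P,0),P.size and np.percentile(P,[5,95],axis=0).round(4))
s=state();print(s["tool_pos"],s["contact_force"])
E
```

```text
53 [ 0.54343991 -0.06112513  0.21034143] [[ 0.5367 -0.0677  0.2046]
 [ 0.5505 -0.0377  0.2122]]
74 [ 0.53732387 -0.04957781  0.21104059] [[ 0.5312 -0.0621  0.2065]
 [ 0.5452 -0.0347  0.2147]]
[0.58617669 0.10283259 0.2824138 ] [-1.54062788  0.26162211  5.55056021]
```

View pics/e.png

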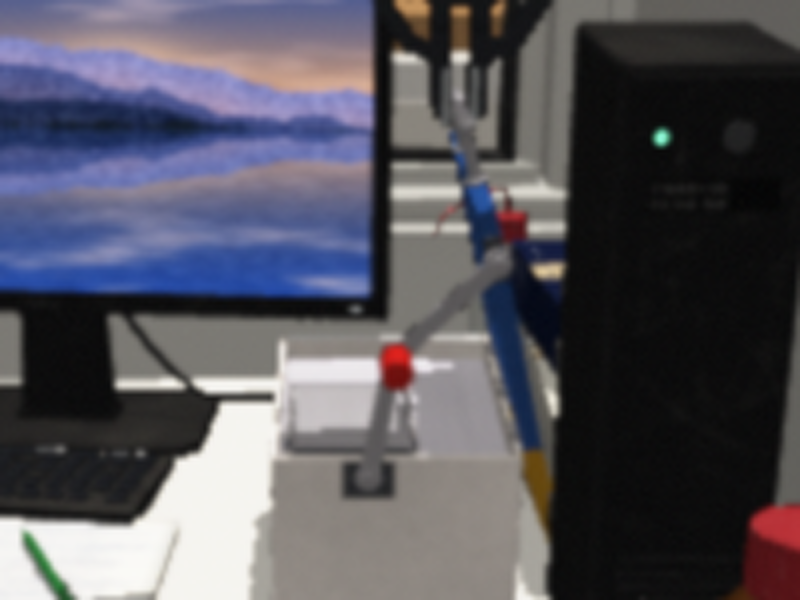

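The lid is held at about 1.33, with the knob at crop (397, 367), centre near x .540, z .203. Releasing, lifting clear and going in front of the knob with the fingers shut.

Emit:
jog_arm:
  moves:
    - [[2.8,0,0,0,0,0,0],[2.8,0,0,0,0,0,0],[2.8,0,0,0,0,0,0],[2.8,0,0,-1.5,0,0,0],[2.8,0,0,-1.5,0,0,0],[2.8,0,0,-2,0,0,0],[2.8,0,0,-2,0,0,0],[0,-1,-2.4,0,0,0,0],[0,-2.9,-2.4,0,0,0,0],[0,-2.9,-2.4,0,0,0,0],[0,-2.9,-2.4,0,0,0,0],[0,-2.9,0,0,0,0,0],[0,-2.9,0,0,0,0,0]]

```text
time: 10.73
tool_pos: [0.4864, -0.0525, 0.3517]
tool_rot: [0.002, 0.71, 0.704, 0.001]
contact_force: [1.1, 0.0, 0.4]
gripper_width: 0.002
grasp_force: 0.0
```

```bash
python3 - <<'E'
from h import *
def red(f):
    c=f["color"].astype(int);b,g,r=c[...,0],c[...,1],c[...,2];m=(r>110)&(r-b>80)&(r-g>80)
    P=pts(f,m);P=P[(np.abs(P[:,0]-.5)<.12)&(np.abs(P[:,1]+.05)<.04)&(P[:,2]<.3)];return P
f=grab_frame("side");P=red(f);print(len(P),np.median(P,0))
s=state();print(s["tool_pos"],s["contact_force"],s["gripper_width"])
P=pts(f,np.ones(f["depth"].shape,bool));t=s["tool_pos"];Q=P[(np.abs(P[:,1]-t[1])<.02)&(np.abs(P[:,0]-t[0])<.04)&(P[:,2]>.25)]
z=np.sort(Q[:,2])[:5];print("tip z",z); Q=Q[Q[:,2]<z[0]+.04];print(Q.min(0),Q.max(0))
E
```

```text
52 [ 0.54210817 -0.058259    0.21002634]
[ 0.48663444 -0.056854    0.35117892] [-0.00392275 -2.70575694  0.40347069] -0.0026224759149232994
tip z [0.38373049 0.38418607 0.38424442 0.38429288 0.38436558]
[ 0.47388275 -0.06718768  0.38373049] [ 0.5030886  -0.05264774  0.42334644]
```

Emit:
jog_arm:
  moves:
    - [[0,0.3,0,2.5,0,0,0],[0,0,0,2.5,0,0,0],[0,0,0,2.5,0,0,0],[0,0,0,2.5,0,0,0],[0,0,0,2.5,0,0,0],[0,0,0,2.5,0,0,0],[0,0,0,2.5,0,0,0],[0,0,0,2.5,0,0,0],[0,0,0.8,0.7,0,0,0],[0,0,0.8,0,0,0,0],[0,0,0.7,0,0,0,0],[0,0,0.4,0,0,0,0]]

```text
time: 11.78
tool_pos: [0.5163, -0.0489, 0.1442]
tool_rot: [0.002, 0.71, 0.704, 0.001]
contact_force: [0.4, -0.0, -0.0]
gripper_width: -0.0
grasp_force: 0.0
```

Emit:
jog_arm:
  moves:
    - [[0,0,0.4,0.05,0,0,0],[0,0,0.4,0.05,0,0,0],[0,0,0.4,0.05,0,0,0],[0,0,0.4,0.05,0,0,0],[0,0,0.4,0.1,0,0,0]]

```text
time: 12.2
tool_pos: [0.5339, -0.0487, 0.1385]
tool_rot: [-0.0, 0.71, 0.704, -0.0]
contact_force: [-1.7, 0.1, -1.7]
gripper_width: 0.001
grasp_force: 0.8
```

Emit:
jog_arm:
  moves:
    - [[0,0,0.4,0.1,0,0,0],[0,0,0.4,0.1,0,0,0],[0,0,0.4,0.1,0,0,0],[0,0,0.2,0,0,0,0],[0,0,0,0,0,0,0]]

```text
time: 12.62
tool_pos: [0.5479, -0.0487, 0.1352]
tool_rot: [-0.0, 0.71, 0.704, -0.0]
contact_force: [-2.3, -0.2, -1.1]
gripper_width: 0.0
grasp_force: 1.0
```

Emit:
jog_arm:
  moves:
    - [[0,0,0.2,0,0,0,0],[0,0,0.2,0,0,0,0],[0,0,0,0,0,0,0]]

```text
time: 12.87
tool_pos: [0.5505, -0.0488, 0.1352]
tool_rot: [-0.002, 0.71, 0.704, -0.001]
contact_force: [-7.9, -0.5, -0.2]
gripper_width: -0.003
grasp_force: 3.6
```

Emit:
jog_arm:
  moves:
    - [[0,0,0.2,0,0,0,0],[0,0,0,0,0,0,0]]

```text
time: 13.03
tool_pos: [0.5507, -0.0488, 0.1351]
tool_rot: [-0.003, 0.71, 0.704, -0.003]
contact_force: [-14.0, -0.3, 3.1]
gripper_width: -0.0
grasp_force: 7.1
```

Emit:
jog_arm:
  moves:
    - [[0,0,-1.5,0,0,0,0],[0,0,-2,0,0,0,0],[0,0,-2,0,0,0,0],[4,0,-2,-1,0,0,0]]

```text
time: 13.37
tool_pos: [0.4782, -0.0481, 0.1449]
tool_rot: [-0.0, 0.71, 0.704, 0.0]
contact_force: [0.3, -0.2, -0.2]
gripper_width: 0.128
grasp_force: 0.0
```

```bash
python3 - <<'E'
from h import *
f=grab_frame("side");a=f["color"][90:240,195:395]
cv2.imwrite("pics/g.png",cv2.resize(a,(800,600),interpolation=cv2.INTER_CUBIC))
for n in("side","top"):
    if n=="top": f=grab_frame(n)
    c=f["color"].astype(int);b,g,r=c[...,0],c[...,1],c[...,2];m=(r>110)&(r-b>80)&(r-g>80)
    P=pts(f,m);P=P[(np.abs(P[:,0]-.5)<.12)&(np.abs(P[:,1]+.05)<.04)&(P[:,2]<.3)]
    print(len(P),P.size and np.median(P,0))
E
```

```text
56 [ 0.57548972 -0.05961814  0.1955344 ]
0 0
```

View pics/g.png

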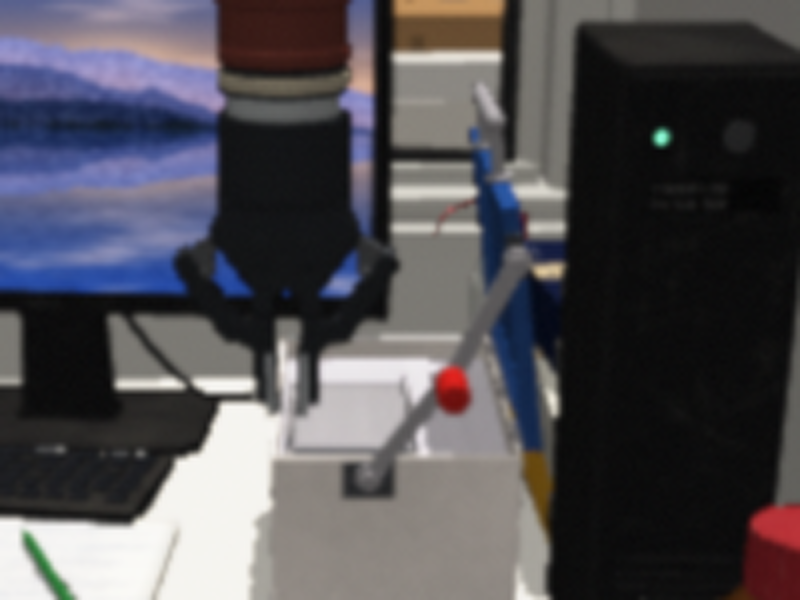

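Locked: the stay is just past straight, the knob is at crop (453, 390) (x .5755), and it met the stop at 14 N. Now the vial.

Emit:
jog_arm:
  moves:
    - [[4.5,0,0,-2.5,0,0,0],[4.5,0,0,-2.5,0,0,0],[4.5,-3.2,0,0,0,0,0],[4.5,-3.2,0,0,0,0,0],[4.5,-3.2,1.85,0,0,0,0],[4.5,-3.2,1.85,0,0,0,0],[4.5,-3.2,1.85,0,0,0,0],[4.5,-3.0,1.85,0,0,0,0],[4.5,0,0,3,0,0,0],[4.5,0,0,3,0,0,0],[4.5,0,0,3,0,0,0],[4.5,0,0,3,0,0,0],[4.5,0,0,0,0,0,0],[4.5,0,0,0,0,0,0]]

```text
time: 14.63
tool_pos: [0.5511, -0.2385, 0.0743]
tool_rot: [-0.001, 0.71, 0.704, -0.0]
contact_force: [0.1, -0.4, 0.5]
gripper_width: 0.522
grasp_force: 0.0
```

```bash
python3 - <<'E'
from h import *
f=grab_frame("side");a=f["color"][240:345,240:380]
cv2.imwrite("pics/i.png",cv2.resize(a,(800,600),interpolation=cv2.INTER_CUBIC))
s=state();t=s["tool_pos"];print(t,s["gripper_width"])
P=pts(f,np.ones(f["depth"].shape,bool));Q=P[(np.abs(P[:,1]-t[1])<.03)&(np.abs(P[:,0]-t[0])<.05)]
for lo in np.arange(.06,.19,.01):
    q=Q[(Q[:,2]>=lo)&(Q[:,2]<lo+.01)]
    if len(q): print(round(lo,3),len(q),np.round(q.min(0),3),np.round(q.max(0),3))
E
```

```text
[ 0.55259281 -0.23940637  0.07688223] 0.5249093446876473
0.06 51 [ 0.545 -0.251  0.06 ] [ 0.566 -0.238  0.069]
0.07 70 [ 0.547 -0.25   0.071] [ 0.565 -0.23   0.08 ]
0.08 2 [ 0.549 -0.242  0.08 ] [ 0.561 -0.242  0.08 ]
0.1 6 [ 0.527 -0.25   0.109] [ 0.581 -0.248  0.11 ]
0.11 53 [ 0.517 -0.252  0.111] [ 0.589 -0.243  0.12 ]
0.12 73 [ 0.517 -0.252  0.12 ] [ 0.589 -0.24   0.13 ]
0.13 72 [ 0.517 -0.253  0.13 ] [ 0.588 -0.234  0.14 ]
0.14 72 [ 0.513 -0.253  0.14 ] [ 0.594 -0.228  0.15 ]
0.15 134 [ 0.503 -0.254  0.15 ] [ 0.602 -0.231  0.16 ]
0.16 151 [ 0.503 -0.254  0.16 ] [ 0.602 -0.228  0.17 ]
0.17 136 [ 0.503 -0.259  0.17 ] [ 0.602 -0.223  0.18 ]
0.18 148 [ 0.503 -0.258  0.18 ] [ 0.602 -0.228  0.19 ]
```

View pics/i.png

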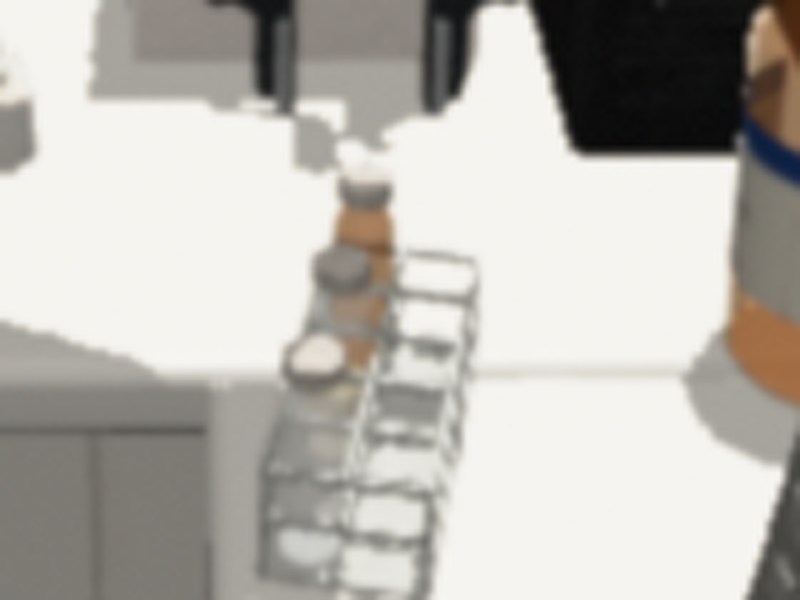

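Fingers straddle the amber vial's cap (crop 275/440 against the cap at 365): shift x by 2 mm and go down 5.6 cm, leaving the tips just above the rack.

Emit:
jog_arm:
  moves:
    - [[4.5,0,0.2,2,0,0,0],[4.5,0,0,1.5,0,0,0],[4.5,0,0,1.2,0,0,0],[4.5,0,0,0.9,0,0,0],[4.5,0,0,0,0,0,0],[2,0,0,0,0,0,0],[1.8,0,0,0,0,0,0],[1.8,0,0,0,0,0,0],[1.8,0,0,0,0,0,0],[1.8,0,0,0,0,0,0]]

```text
time: 15.52
tool_pos: [0.5545, -0.2395, 0.0213]
tool_rot: [0.001, 0.71, 0.704, 0.0]
contact_force: [-0.2, 0.3, 4.9]
gripper_width: 0.24
grasp_force: 59.1
```

```bash
python3 - <<'E'
from h import *
f=grab_frame("side");a=f["color"][240:345,240:380]
cv2.imwrite("pics/j.png",cv2.resize(a,(800,600),interpolation=cv2.INTER_CUBIC))
s=state();t=s["tool_pos"];print(t,s["gripper_width"],s["grasp_force"],s["contact_force"])
P=pts(f,np.ones(f["depth"].shape,bool));Q=P[(np.abs(P[:,1]-t[1])<.025)&(np.abs(P[:,0]-t[0])<.03)]
for lo in np.arange(.03,.1,.01):
    q=Q[(Q[:,2]>=lo)&(Q[:,2]<lo+.01)]
    if len(q): print(round(lo,3),len(q),np.round(q.min(0),3),np.round(q.max(0),3))
E
```

```text
[ 0.55450812 -0.23954677  0.02129991] 0.23693620529245776 59.08966362476349 [0.26378497 0.69316602 5.42508113]
0.03 8 [ 0.559 -0.25   0.031] [ 0.564 -0.246  0.036]
0.04 65 [ 0.557 -0.262  0.04 ] [ 0.584 -0.229  0.049]
0.05 41 [ 0.535 -0.252  0.05 ] [ 0.577 -0.244  0.06 ]
0.06 105 [ 0.533 -0.253  0.06 ] [ 0.579 -0.238  0.07 ]
0.07 131 [ 0.533 -0.254  0.07 ] [ 0.579 -0.231  0.08 ]
0.08 72 [ 0.533 -0.252  0.08 ] [ 0.578 -0.233  0.09 ]
0.09 68 [ 0.527 -0.255  0.09 ] [ 0.584 -0.233  0.1  ]
0.1 103 [ 0.525 -0.255  0.1  ] [ 0.584 -0.228  0.11 ]
```

View pics/j.png

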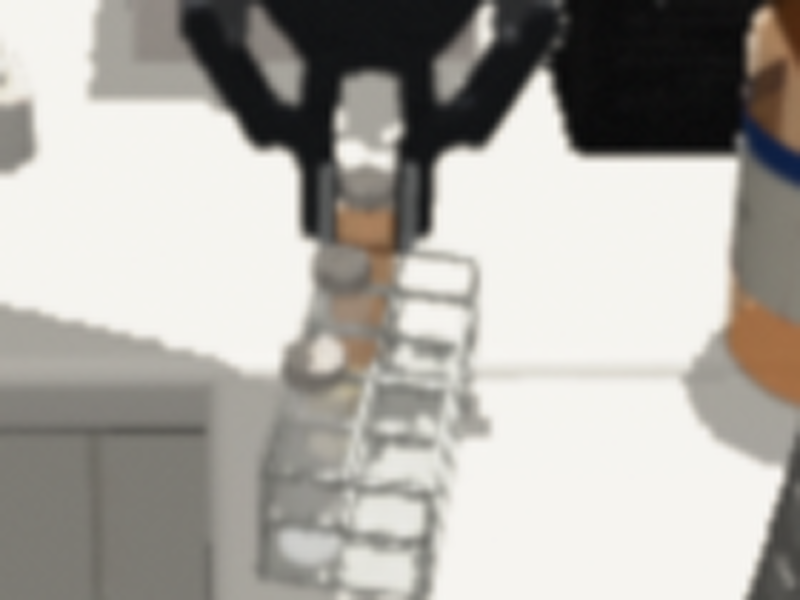

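Amber is gripped on its body just under the cap, and the other vials are undisturbed. Lifting straight out, then over to the tray.

Emit:
jog_arm:
  moves:
    - [[1.8,0,0,-0.8,0,0,0],[1.8,0,0,-1.5,0,0,0],[1.8,0,0,-2,0,0,0],[1.8,0,0,-2,0,0,0],[1.8,0,0,-2.5,0,0,0],[1.8,0,0,-3,0,0,0],[1.8,0,0,-3,0,0,0],[1.8,0,0,-3,0,0,0],[1.8,0,0,-3,0,0,0],[1.8,0,0,-3,0,0,0],[1.8,0,0,-3,0,0,0]]

```text
time: 16.48
tool_pos: [0.5528, -0.2385, 0.2889]
tool_rot: [-0.001, 0.71, 0.704, -0.0]
contact_force: [0.3, -1.1, -0.7]
gripper_width: 0.237
grasp_force: 58.8
```

Emit:
jog_arm:
  moves:
    - [[1.8,1.8,-0.5,0,0,0,0],[1.8,3.2,-1.2,0,0,0,0],[1.8,3.2,-1.2,0,0,0,0],[1.8,3.2,-1.2,0,0,0,0],[1.8,3.2,0,0,0,0,0],[1.8,3.2,0,0,0,0,0],[1.8,3.2,0,0,0,0,0],[1.8,3.2,0,0,0,0,0],[1.8,3.2,0,0,0,0,0],[1.8,3.2,0,0,0,0,0],[1.8,2,0,0,0,0,0],[1.8,1.2,0,0,0,0,0],[1.8,0,0,0,0,0,0]]

```text
time: 17.57
tool_pos: [0.5146, 0.1012, 0.2874]
tool_rot: [-0.0, 0.709, 0.705, -0.0]
contact_force: [0.1, 0.3, -0.3]
gripper_width: 0.236
grasp_force: 58.9
```

```bash
python3 - <<'E'
from h import *
s=state();t=s["tool_pos"];print(t,s["gripper_width"],s["grasp_force"],s["contact_force"])
f=grab_frame("side")
P=pts(f,np.ones(f["depth"].shape,bool));Q=P[(np.abs(P[:,1]-t[1])<.03)&(np.abs(P[:,0]-t[0])<.035)&(P[:,2]>.2)]
print("vial bottom",np.sort(Q[:,2])[:6])
for lo in np.arange(.26,.36,.01):
    q=Q[(Q[:,2]>=lo)&(Q[:,2]<lo+.01)]
    if len(q): print(round(lo,3),len(q),np.round(q.min(0),3),np.round(q.max(0),3))
f=grab_frame("top")
# bin mouth: deck/tray points from top
P=pts(f,np.ones(f["depth"].shape,bool))
Q=P[(P[:,2]>.126)&(P[:,2]<.145)&(P[:,0]>.44)&(P[:,0]<.66)&(P[:,1]>-.04)&(P[:,1]<.25)]
print("rim",len(Q),np.percentile(Q,[1,99],axis=0).round(3))
E
```

```text
[0.51458669 0.10116317 0.28742833] 0.23617442713534198 58.871925473213196 [ 0.12533393  0.32563998 -0.3002811 ]
vial bottom [0.27078984 0.27101436 0.27141651 0.27165833 0.27204147 0.27204501]
0.27 34 [0.506 0.089 0.271] [0.527 0.1   0.28 ]
0.28 32 [0.506 0.088 0.28 ] [0.527 0.099 0.29 ]
0.29 36 [0.506 0.087 0.29 ] [0.527 0.099 0.3  ]
0.3 33 [0.506 0.088 0.3  ] [0.527 0.098 0.31 ]
0.31 36 [0.506 0.087 0.31 ] [0.527 0.099 0.32 ]
0.32 66 [0.494 0.086 0.32 ] [0.539 0.102 0.33 ]
0.33 71 [0.494 0.085 0.33 ] [0.539 0.11  0.34 ]
0.34 67 [0.494 0.085 0.34 ] [0.539 0.112 0.35 ]
0.35 44 [0.489 0.086 0.35 ] [0.544 0.096 0.36 ]
rim 484 [[ 0.464 -0.036  0.126]
 [ 0.647  0.223  0.145]]
```

Emit:
jog_arm:
  moves:
    - [[1.8,-0.1,-0.1,2,0,0,0],[1.8,-0.1,0,3,0,0,0],[1.8,0,0,3,0,0,0],[1.8,0,0,2.5,0,0,0],[1.8,0,0,2,0,0,0],[1.8,0,0,1.5,0,0,0],[1.8,0,0,0.7,0,0,0],[1.8,0,0,0,0,0,0],[1.8,0,0,0,0,0,0]]

```text
time: 18.42
tool_pos: [0.5144, 0.0965, 0.1412]
tool_rot: [0.0, 0.71, 0.704, 0.0]
contact_force: [0.5, -0.5, -0.6]
gripper_width: 0.234
grasp_force: 58.9
```

```bash
python3 - <<'E'
from h import *
s=state();t=s["tool_pos"];print(t,s["gripper_width"],s["grasp_force"],s["contact_force"])
f=grab_frame("side");a=f["color"][150:230,240:346]
cv2.imwrite("pics/k.png",cv2.resize(a,(795,600),interpolation=cv2.INTER_CUBIC))
for n in("side","top"):
    if n=="top": f=grab_frame(n)
    P=pts(f,np.ones(f["depth"].shape,bool));Q=P[(np.abs(P[:,1]-.095)<.075)&(np.abs(P[:,0]-.525)<.06)&(P[:,2]>.09)&(P[:,2]<.128)]
    print(n,"deck/tray z",len(Q),Q.size and np.percentile(Q[:,2],[5,25,50,75,95]).round(4))
    for y in (0.02,.05,.08,.11,.14,.17):
        q=Q[np.abs(Q[:,1]-y)<.01]; print(y,len(q),len(q) and np.median(q,0).round(4))
E
```

```text
[0.51442467 0.09654589 0.14116109] 0.23415698869014834 58.8747364282608 [ 0.54298548 -0.52661874 -0.56709077]
side deck/tray z 583 [0.1159 0.1167 0.1173 0.118  0.1232]
0.02 36 [0.5119 0.0274 0.1193]
0.05 98 [0.52   0.051  0.1172]
0.08 101 [0.5195 0.0813 0.1174]
0.11 71 [0.5254 0.1073 0.1174]
0.14 50 [0.5346 0.1404 0.1171]
0.17 30 [0.5355 0.1641 0.1172]
top deck/tray z 775 [0.113  0.1155 0.1172 0.1188 0.1215]
0.02 119 [0.5283 0.0258 0.1176]
0.05 291 [0.5253 0.05   0.1168]
0.08 0 0
0.11 0 0
0.14 45 [0.5149 0.1423 0.1164]
0.17 36 [0.5229 0.1638 0.1167]
```

View pics/k.png

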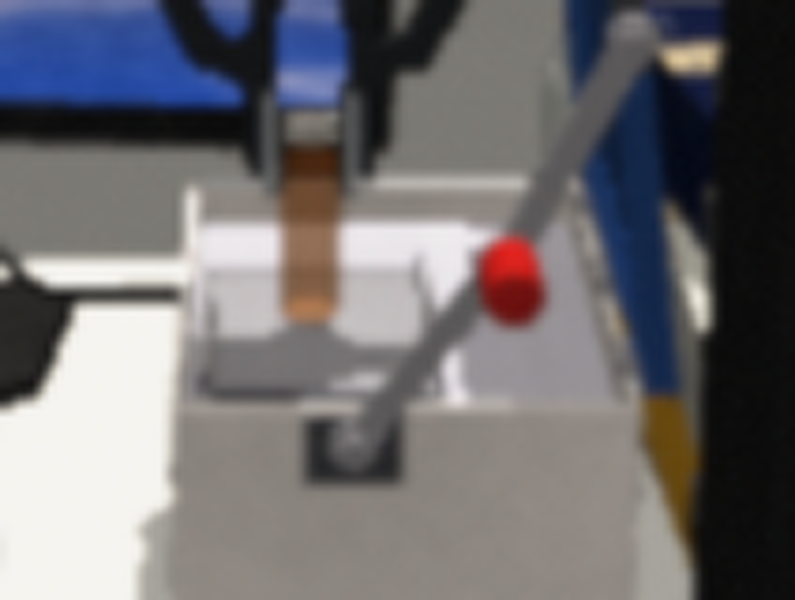

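The vial hangs above the tray's middle (crop column 312, tray 210–430) about 7 mm up. Lowering to contact.

Emit:
jog_arm:
  moves:
    - [[1.8,0,0,0.2,0,0,0],[1.8,0,0,0.2,0,0,0],[1.8,0,0,0.2,0,0,0],[1.8,0,0,0.1,0,0,0],[1.8,0,0,0.1,0,0,0],[1.8,0,0,0,0,0,0],[1.8,0,0,0,0,0,0]]

```text
time: 19.1
tool_pos: [0.514, 0.0975, 0.1326]
tool_rot: [-0.0, 0.71, 0.704, -0.0]
contact_force: [-0.4, -0.8, 0.2]
gripper_width: 0.241
grasp_force: 58.9
```

```bash
python3 - <<'E'
from h import *
s=state();t=s["tool_pos"];print(t,s["gripper_width"],s["grasp_force"],s["contact_force"])
f=grab_frame("side")
P=pts(f,np.ones(f["depth"].shape,bool));Q=P[(np.abs(P[:,1]-.095)<.075)&(np.abs(P[:,0]-.525)<.06)&(P[:,2]>.05)&(P[:,2]<.128)]
for y in (0.02,.05,.08,.11,.14,.155,.17):
    q=Q[np.abs(Q[:,1]-y)<.008]; print(y,len(q),len(q) and np.median(q,0).round(4),len(q) and q[:,2].min().round(4))
E
```

```text
[0.51403585 0.09748345 0.13261498] 0.24147314230703937 58.93316388130188 [-0.44093153 -0.79073581  0.23417303]
0.02 35 [0.5182 0.0263 0.1198] 0.1181
0.05 60 [0.5293 0.0508 0.1175] 0.1097
0.08 79 [0.5193 0.0835 0.1163] 0.1142
0.11 46 [0.5282 0.1086 0.1143] 0.1128
0.14 36 [0.5347 0.1412 0.1123] 0.1105
0.155 50 [0.5367 0.1542 0.1117] 0.1097
0.17 38 [0.5341 0.1679 0.115 ] 0.0643
```

The tray has already tipped slightly (5 mm lower at y = .14), so the vial touches. Releasing.

Emit:
jog_arm:
  moves:
    - [[5,0,0,0,0,0,0],[5,0,0,0,0,0,0],[5,0,0,0,0,0,0],[5,0,0,0,0,0,0],[5,0,0,0,0,0,0],[5,0,0,0,0,0,0],[5,0,0,0,0,0,0],[5,0,0,0,0,0,0],[5,0,0,0,0,0,0],[5,0,0,0,0,0,0],[5,0,0,0,0,0,0],[5,0,0,0,0,0,0]]

```text
time: 20.15
tool_pos: [0.5141, 0.0974, 0.1327]
tool_rot: [-0.0, 0.71, 0.704, -0.0]
contact_force: [-0.3, -0.0, -0.5]
gripper_width: 0.588
grasp_force: 0.0
```

```bash
python3 - <<'E'
from h import *
s=state();t=s["tool_pos"];print(t,s["gripper_width"],s["grasp_force"],s["contact_force"])
f=grab_frame("side");a=f["color"][150:230,240:346]
cv2.imwrite("pics/l.png",cv2.resize(a,(795,600),interpolation=cv2.INTER_CUBIC))
P=pts(f,np.ones(f["depth"].shape,bool));Q=P[(np.abs(P[:,1]-.095)<.075)&(np.abs(P[:,0]-.525)<.04)&(P[:,2]>.02)&(P[:,2]<.16)]
for y in (0.02,.05,.08,.11,.14,.155,.17):
    q=Q[np.abs(Q[:,1]-y)<.008]; print(y,len(q),len(q) and np.median(q,0).round(4),len(q) and q[:,2].min().round(4))
for n in("side","top"):
    f=grab_frame(n); print(n,[(round(q["p"],2),np.round(q["rect"])) for q in recognise("amber_vial",f)[:3]])
E
```

```text
[0.5140843  0.09743178 0.13268553] 0.5877374290350451 0.0 [-0.34364284 -0.04020905 -0.54506415]
0.02 21 [0.5208 0.0262 0.1193] 0.1183
0.05 49 [0.5161 0.0507 0.1171] 0.1099
0.08 51 [0.5194 0.0804 0.1172] 0.1159
0.11 58 [0.524  0.1087 0.1171] 0.1156
0.14 55 [0.5234 0.1411 0.1172] 0.115
0.155 48 [0.5278 0.1545 0.117 ] 0.1152
0.17 24 [0.5139 0.1641 0.1167] 0.1159
side []
top []
```

View pics/l.png

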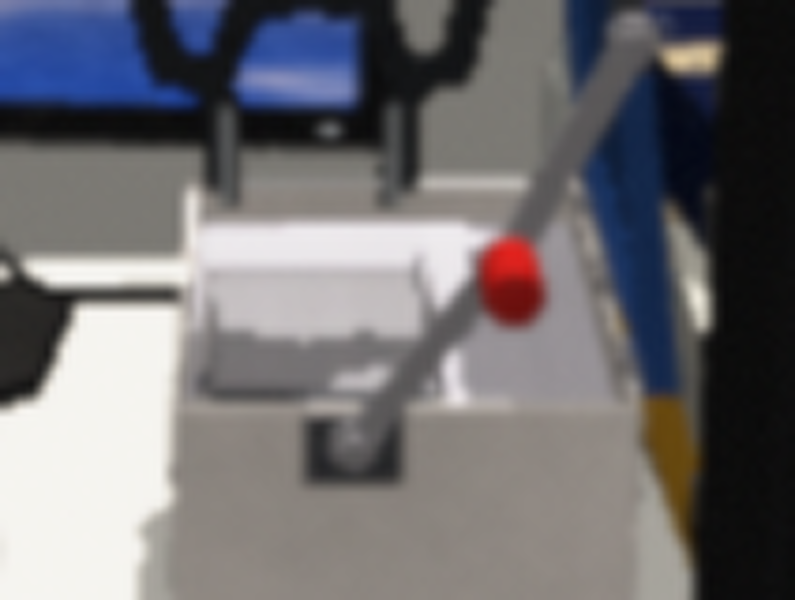

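The amber vial has gone down inside: the tray (crop 210–430, 270–390) is empty and level again, and the lid is up on its locked stay. Backing off, then handing in.

Emit:
jog_arm:
  moves:
    - [[5,0,0,-2,0,0,0],[5,0,-0.5,-2,0,0,0],[5,0,-1,-2,0,0,0],[5,0,-2,-1,0,0,0],[5,0,-2,0,0,0,0],[5,0,-2,0,0,0,0],[5,0,0,0,0,0,0],[5,0,0,0,0,0,0]]

```text
time: 21.07
tool_pos: [0.4389, 0.0981, 0.2029]
tool_rot: [0.0, 0.71, 0.704, 0.0]
contact_force: [0.6, -0.7, 0.3]
gripper_width: 0.587
grasp_force: 0.0
```

```bash
python3 - <<'E'
from h import *
s=state();print(s["tool_pos"],s["contact_force"])
f=grab_frame("side")
for o in("clear_vial","filled_vial","dial_timer"):print(o,[(round(q["p"],2),np.round(q["rect"])) for q in recognise(o,f)[:1]])
print(job_done())
E
```

```text
[0.43890096 0.09811138 0.2029185 ] [ 0.55759598 -0.66104666  0.3207036 ]
clear_vial [(0.6, array([316., 171.,  21.,  42.]))]
filled_vial [(0.49, array([301., 294.,   9.,  19.]))]
dial_timer [(0.97, array([231., 259.,  31.,  26.]))]
the job is handed in; nothing more can be done
None
```

The job is handed in at about 21 s: the lid is up on its locked stay, the amber vial went down through the tray, the filled vial and timer showed where they were, and the clear vial and jar were not re-confirmed at the end.

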